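# Pin the tray handle and hold the grinding ball over the scanner

## Robot

A 7-joint arm with a two-finger parallel gripper is mounted at the origin on the work surface. World frame = base frame: x ahead of the robot, y to its left, z up, the work surface at z = 0. Lengths are in m, angles in rad, forces in N, time in s.
With the tool pointing down it reaches from about 0.4 to 0.85 m from the base axis. Payload 10.4 kg.
Tool frame: the origin (TCP) lies at the very end of the fingers, on their centre line; the grasp point (between the pads) lies 19 mm behind it; x points along the fingers, z is the direction in which the jaws open and shut, and the axes are right-handed (so a half turn about x gives the same grasp; the last joint's range is limited). The gripper opens to 85 mm and grips with 20 to 120 N. Pads are 22 mm wide; open, the fingers measure 114 mm over their backs; the gripper's body (76 mm by 85 mm) begins 54 mm behind the grasp point. The pads swing forward as they close: fully open they stand 13 mm farther back than shut.
Start: joints at [-1.231, 0.332, -0.065, 1.46, 0.022, 1.35, -0.088], TCP at [0.222, 0.584, 0.231] pointing down, gripper open.
Joint ranges: [-2.6, 2.6], [-0.5, 2.12], [-1.47, 1.34], [0.16, 2.42], [-1.27, 4.41], [0.06, 2.06], [-2.6, 2.6]. Speed limits (rad/s): [2.22, 2.22, 2.79, 2.79, 3.14, 3.14, 3.14].

## Interface

Orientations are given as a unit quaternion [x, y, z, w].
In Python, from workcell import readout, camera, manip gives the robot as it stands.
- The arm moves only by the shell command python3 -m inch 'ROWS' [FORCE]. ROWS is JSON, a list of rows, each a list of 3 entries, a list of its own where there are three numbers: the turn, a rotation vector about the tool's x, y, z in degrees, then the shift along the tool's x, y, z in mm, then the closure, from 0 (fully open) to 1 (shut). In form: [[[wx, wy, wz], [dx, dy, dz], hand], ...]. A call has 1 to 10 rows; each row is the pose to reach, as a shift and turn from the pose measured when the call began, along the tool's axes at that moment; what a row does not reach only later rows make up. A row lasts 1/8 s, in which the tool goes at most 62.5 mm and 10.7 degrees, less where a joint would pass 70% of its speed; a pose out of reach is approached as far as the arm can. A call with a gripper value outside its range is refused whole. The fingers move at their own pace and stop on an object; FORCE is the grip in N (left out, the last holds). Time passes only in rows, so rows that repeat a pose let the fingers close. It gives the time, the measured TCP pose, the force and the opening at its end, in the units of the state.
- readout.get_obs(): the state, without advancing time (a new reading comes with each control period).
- camera(name): name is "scene" or "top"; returns a dict with "pixels" (480x640x3 uint8, red, green, blue), "range_z" (480x640 float32, m along the optical axis (not along the pixel's ray), 0 where there is no reading), "intrinsics" (3x3 intrinsics, pixels), "extrinsics" (4x4, takes a point from world to camera coordinates). Camera axes: x right, y down, z forward; pixel columns grow to the right and rows downward; lengths in m; the calibration is good to about 2 mm. A picture is of the moment at which its call begins.
- manip.hand_in(): hands the job in, once; it reports no verdict.
The state is a dict: "clock": time; "joint_pos": joint angles; "joint_velocities": joint speeds; "tau": joint torques, N m; "position": TCP position; "ee_rot": TCP orientation; "ft_force": force on the tool from outside, world axes, zero at the start; "torque": the same for the moment, N m; "grip_width": opening from 0.0 (shut) to 1.0 (fully open).
Only numpy, scipy, OpenCV 4.12 (cv2) and the standard library are available. Lean on these libraries where they do the work, as an engineer would, in place of code of your own. Each camera call takes 0.05 s, during which the arm holds its last target.

## Task

Push the headed pin fully home through the fork of the handle and the lug of the sample tray while the tray stands in its dock, then lift the tray by its handle and carry it level, the steel ball staying in its pocket, to the scanner. Finish still holding the tray by the handle, level and still in the air, with the ball right over the middle of the scanner's window and the tray's underside about 10 cm above the glass; leave everything else on the bench alone.

Things in the scene. Friction and masses are not known exactly. Their poses are not given: they have to be found in the camera images.
- tray_mid (a point): middle of the underside of the sample tray: a bare aluminium plate 180 mm (its x) by 130 mm (its y), 6 mm thick, about 0.6 kg, z up, lying loose in the dock at the start, turned at most 0.4 rad from the world axes. At x = -55 mm a square-edged block 20 mm (x) by 40 mm (y), 18 mm tall, balances the ball
- lug_hole (a point): centre of the hole in the tray's lug, 32 mm above the tray's underside, at its middle. The lug is 30 mm (x) by 12 mm (y), its top 46 mm above the underside; the 12 mm hole runs along y
- handle_grip (a point): centre of the grip of the loose 0.14 kg handle (axes along the tray's): block with black top, 30 mm thick in y, 38 mm long in x, graspable from 17 mm below this point to 17 mm above (its top)
- fork (a point): centre of the handle's steel fork, on the axis of its holes, 29 mm below handle_grip, in line with lug_hole at the start. The fork straddles the lug, 30 mm over its cheeks (y). Without the pin the handle only rests on the lug and lifts off alone; pinned, the tray hangs on it with about 2 mm of vertical play and a few degrees of swing
- pin_head (a point): centre of the outer (-y) face of the pin's round flat head, 16 mm across, 6 mm thick. The 8 mm pin lies level along the handle's y, captive in the fork cheek on the -y side, its head sticking out; push it towards +y. Fully home this point is 21 mm from the handle's middle plane
- pin (a joint): how far the pin is pushed in, m: 0 to 0.004 at the start, 0.026 fully home (head against the fork, a firm stop). It slides with about 2 N and stays where it is left; the docked tray bears 10 N of push at pin height without tipping
- ball_center (a point): centre of the loose steel grinding ball, 24 mm across, 56 g, resting in the pocket of the tray
- pocket (a point): where the ball's centre is while it rests in the pocket (a 16 mm round hole through the plate): 55 mm along +x from the tray's middle, 14.8 mm above the tray's underside
- window (a point): centre of the round scanner window, level with the top of the scanner: a fixed white box 180 mm square, 50 mm tall, with a dark-ringed glass window 80 mm across in its top
- dock: fixed grey plastic dock in which the tray sits, 206 mm (x) by 156 mm (y); floor 6 mm above the bench, rails round the edge up to 14 mm above the bench with about 3 mm play round the tray. Origin at the centre of its underside; axes along the tray's
- vial: bystander, to be left alone: small clear glass jar, 44 mm across, 55 mm tall; origin at the centre of its underside
- dish: bystander, to be left alone: clear flat round dish, 72 mm across, 15 mm tall; origin at the centre of its underside
- amber: bystander, to be left alone: large amber bottle, 90 mm across, 190 mm tall; origin at the centre of its underside
- white_bottle: bystander, to be left alone: white bottle with a red cap, 68 mm across, 160 mm tall; origin at the centre of its underside
- beaker: bystander, to be left alone: clear open beaker, 70 mm across, 80 mm tall; origin at the centre of its underside
- spatula: bystander, to be left alone: steel spatula lying flat, 180 mm long; origin near its middle
Not all that is in view belongs to the job. Of the things that look like the part that bears handle_grip, the middle-sized one is meant.

How it is judged:
On the way, in this order (a step that is already met when the one before it is completed fails the run):
1. the pin is pushed home while the tray stands in its dock (value of joint pin above 0.0242 m and distance between ball_center and pocket below 0.008 m and distance of tray_mid from where it was at the start of the episode below 0.015 m), for 0.2 s.
2. the tray hangs from the pinned handle, clear of the dock (value of joint pin above 0.0242 m and distance between ball_center and pocket below 0.008 m and height (world z) of tray_mid above 0.04 m and contact force between the fingers and handle above 2 N and contact force between tray and dock below 0.1 N), for 0.2 s.
At the end, for the whole second after the job is handed in: fingers hold only the handle; pin home within 1.8 mm, the tray hanging on it; ball in its pocket and within 25 mm sideways of the window centre; tray underside 60 to 140 mm above the glass, level within 0.12 rad, slower than 0.03 m/s, not touching the scanner (value of joint pin above 0.0242 m and distance between ball_center and pocket below 0.008 m and horizontal distance between ball_center and window below 0.025 m and z of tray_mid in the frame of window between 0.06 and 0.14 m and angle between tray_mid's own z axis and vertical below 0.12 rad and distance between handle_grip and tray_mid below 0.07 m and linear speed of tray below 0.03 m/s and contact force between the fingers and handle above 2 N and contact force between the fingers and tray below 0.3 N and contact force between tray and scanner below 0.1 N); the arm keeps its last pose, push and grip.
It fails at once if the ball leaves its pocket (distance between ball_center and pocket above 0.015 m).
It fails at once if the tray is tipped more than about 20 degrees (angle between tray_mid's own z axis and vertical above 0.35 rad).
It fails at once if a bystander is moved more than 3 cm (distance of any of vial, dish, amber, white_bottle, beaker, spatula from where it was at the start of the episode above 0.03 m).
It also fails if it takes over 70 s, if anything falls off the work surface, if the arm or the gripper's body presses on something with over 40 N, if the wrist force passes 120 N, or if a joint passes its speed limit or range.

## Working session

There is one attempt and no reset: what is moved stays moved. The work goes in short steps, Python scripts to look and compute and a shell command to move; the robot and the scene stay as the last step left them, time stands still between calls to the robot, and variables do not carry over. Pictures are saved under pics/ and viewed, and the job is handed in when it is done.

```bash
ls; mkdir -p pics; python3 - <<'E'
from workcell import readout, camera, manip
import numpy as np, cv2
o=readout.get_obs()
print({k:np.round(v,3) for k,v in o.items()})
for n in("scene","top"):
    c=camera(n); cv2.imwrite(f"pics/{n}0.png",c["pixels"][:,:,::-1]); np.savez(f"{n}0.npz",**c)
    print(n,c["intrinsics"],c["extrinsics"])
E
```

```text
pics
{'clock': np.float64(0.0), 'joint_pos': array([-1.231,  0.333, -0.065,  1.461,  0.022,  1.35 , -0.089]), 'joint_velocities': array([ 0.   ,  0.001,  0.001, -0.   ,  0.002,  0.   , -0.001]), 'tau': array([ 0.0000e+00, -6.2544e+01,  4.9000e-02, -3.9161e+01,  1.6000e-02,
        1.0000e-02, -0.0000e+00]), 'position': array([0.222, 0.584, 0.231]), 'ee_rot': array([-0.402,  0.582,  0.401,  0.582]), 'ft_force': array([-0.412,  0.336, -0.691]), 'torque': array([ 0.005, -0.008, -0.041]), 'grip_width': np.float64(0.999)}
scene [[497.09463644   0.         323.99663841]
 [  0.         497.09463644 244.20403033]
 [  0.           0.           1.        ]] [[ 0.4026599   0.91530022 -0.00951322 -0.24259902]
 [ 0.68943769 -0.31010192 -0.65460864 -0.35924041]
 [-0.6021135   0.25702588 -0.75590808  1.6315891 ]
 [ 0.          0.          0.          1.        ]]
top [[545.25707191   0.         317.50497777]
 [  0.         545.25707191 245.11668214]
 [  0.           0.           1.        ]] [[-0.00692265 -0.99995325  0.00675079 -0.00295796]
 [-0.98249948  0.00554488 -0.18618278  0.574336  ]
 [ 0.18613665 -0.00792153 -0.98249193  1.47613959]
 [ 0.          0.          0.          1.        ]]
```

View pics/scene0.png

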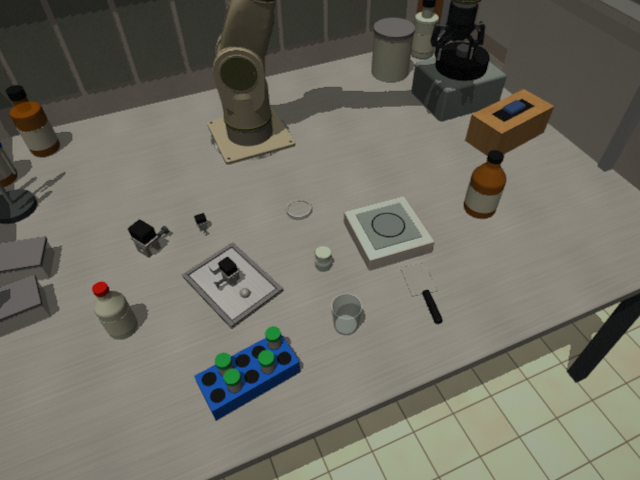

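View pics/top0.png

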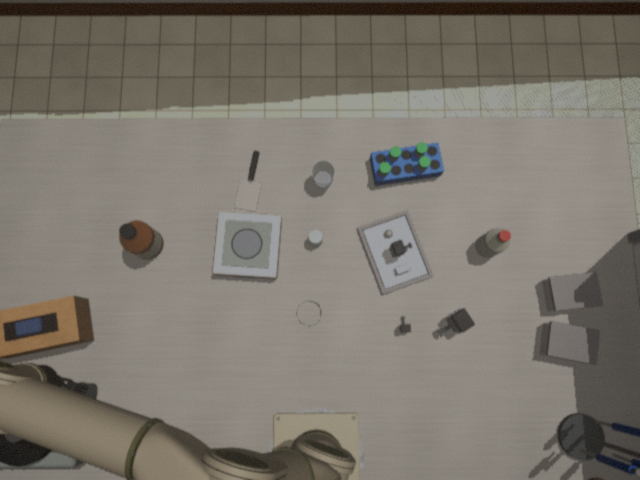

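The tray and its pinned handle are at about (394,252) in the top view and (230,280) in the scene view. The large and small decoy handles are off the dock, at about (460,320) and (404,326) in the top view. The scanner window is at about (247,244). I'll zoom in on these.

```bash
python3 - <<'E'
import numpy as np, cv2
t=np.load("top0.npz")["pixels"][:,:,::-1]; s=np.load("scene0.npz")["pixels"][:,:,::-1]
a=cv2.resize(t[200:305,345:445],None,fx=5.5,fy=5.5,interpolation=cv2.INTER_CUBIC)
b=cv2.resize(s[235:335,175:290],None,fx=6,fy=6,interpolation=cv2.INTER_CUBIC)
cv2.imwrite("pics/ztop.png",a); cv2.imwrite("pics/zscene.png",b)
E
```

```text
(no output)
```

View pics/ztop.png

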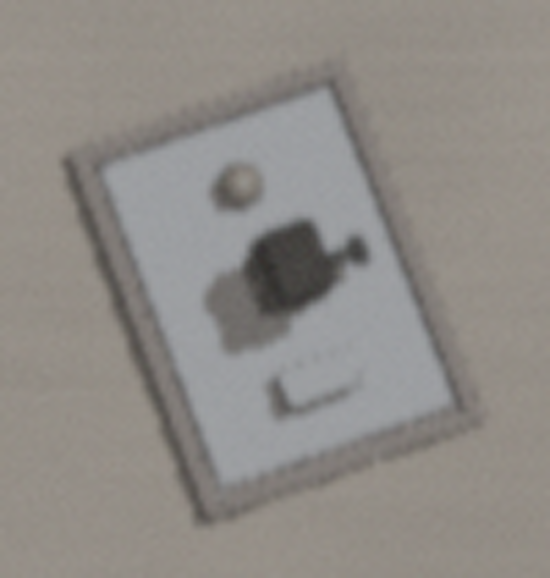

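View pics/zscene.png

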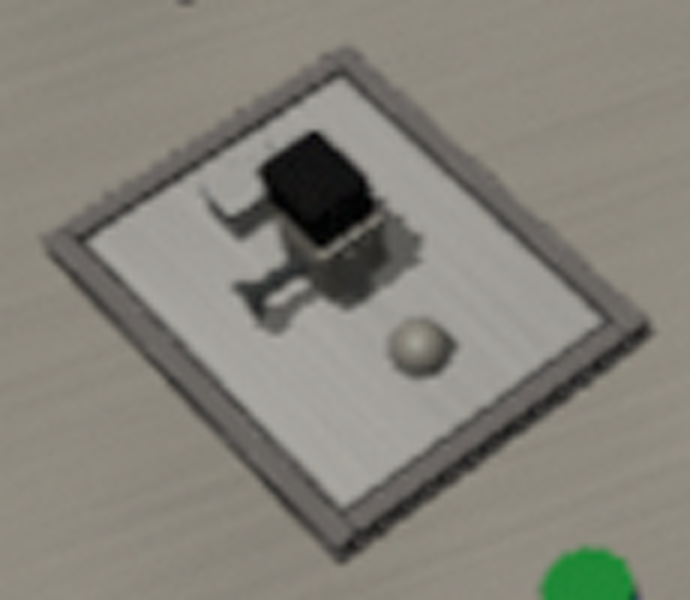

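```bash
cat > h.py <<'E'
import numpy as np, cv2
def ray(c,uv,z):
    K=c["intrinsics"];T=c["extrinsics"];uv=np.atleast_2d(uv).astype(float)
    d=np.c_[uv,np.ones(len(uv))]@np.linalg.inv(K).T@T[:3,:3]
    o=-T[:3,:3].T@T[:3,3]
    return o+d*((z-o[2])/d[:,2])[:,None]
def proj(c,p):
    q=np.atleast_2d(p)@c["extrinsics"][:3,:3].T+c["extrinsics"][:3,3]
    q=q@c["intrinsics"].T
    return q[:,:2]/q[:,2:]
def cloud(c):
    v,u=np.mgrid[:480,:640];z=c["range_z"]
    p=np.stack([u,v,np.ones_like(u)],-1)@np.linalg.inv(c["intrinsics"]).T*z[...,None]
    return (p-c["extrinsics"][:3,3])@c["extrinsics"][:3,:3]
E
python3 - <<'E'
from h import *
for n,box,sb in(("top",(200,305,345,445),(205,285,205,290)),("scene",(235,335,175,290),(195,270,340,440))):
    c=dict(np.load(n+"0.npz")); im=c["pixels"]; hsv=cv2.cvtColor(im,cv2.COLOR_RGB2HSV); g=im.max(2).astype(int)
    r0,r1,c0,c1=box
    P=cloud(c)
    # depth check
    sub=P[r0:r1,c0:c1].reshape(-1,3); 
    print(n,"z pct",np.round(np.percentile(sub[:,2],[1,20,50,80,95,99.5]),4))
    gg=g[r0:r1,c0:c1]; print("gray pct",np.percentile(gg,[1,5,20,50,80,95]))
    # dock by depth>10mm
    m=(P[...,2]>0.008).astype(np.uint8); mm=np.zeros_like(m); mm[r0:r1,c0:c1]=m[r0:r1,c0:c1]
    pts=P[mm>0]; 
    hull=cv2.findContours(mm,cv2.RETR_EXTERNAL,cv2.CHAIN_APPROX_NONE)[0]; k=max(hull,key=cv2.contourArea)[:,0]
    w=ray(c,k,0.014)[:,:2]; print(" dock rect",cv2.minAreaRect((w*1000).astype(np.float32)))
    # black top
    for th in (35,45,60):
        bm=np.zeros((480,640),np.uint8); bm[r0:r1,c0:c1]=(gg<th)
        ks=cv2.findContours(bm,cv2.RETR_EXTERNAL,cv2.CHAIN_APPROX_NONE)[0]
        k=max(ks,key=cv2.contourArea); M=cv2.moments(k); print(" black",th,cv2.contourArea(k),ray(c,[M['m10']/M['m00'],M['m01']/M['m00']],0.084).round(4), cv2.minAreaRect((ray(c,k[:,0],0.084)[:,:2]*1000).astype(np.float32)))
    # points high
    hi=sub[(sub[:,2]>0.078)]; print(" hi",len(hi),hi.mean(0).round(4), np.median(hi[:,2]).round(4))
    E0=sub[(sub[:,2]>0.009)&(sub[:,2]<0.013)]; print(" plate z",len(E0),np.median(E0[:,2]))
E
```

```text
top z pct [-0.0077 -0.0015  0.0029  0.0125  0.0192  0.0878]
gray pct [ 69. 111. 143. 148. 152. 162.]
 dock rect ((561.6236572265625, -227.98321533203125), (210.93455505371094, 157.61514282226562), 19.31884765625)Traceback (most recent call last):
  File "<stdin>", line 19, in <module>
ValueError: max() iterable argument is empty
```

```bash
cat > meas.py <<'E'
from h import *
for n,box,sb,ths in(("top",(200,305,345,445),(205,285,205,290),(75,85,95)),("scene",(235,335,175,290),(195,270,340,440),(20,30,45))):
    c=dict(np.load(n+"0.npz")); im=c["pixels"]; g=im.max(2).astype(int)
    r0,r1,c0,c1=box
    P=cloud(c); sub=P[r0:r1,c0:c1].reshape(-1,3); gg=g[r0:r1,c0:c1]
    print(n,"gray",np.percentile(gg,[1,5,20,50,80,95]))
    m=np.zeros((480,640),np.uint8); m[r0:r1,c0:c1]=P[r0:r1,c0:c1,2]>0.007
    m=cv2.morphologyEx(m,cv2.MORPH_OPEN,np.ones((3,3)))
    k=max(cv2.findContours(m,0,cv2.CHAIN_APPROX_NONE)[0],key=cv2.contourArea)[:,0]
    print(" dock rect",cv2.minAreaRect((ray(c,k,0.014)[:,:2]*1000).astype(np.float32)))
    # dock points in rail/plate band: centroid via rect of cloud
    for th in ths:
        bm=np.zeros((480,640),np.uint8); bm[r0:r1,c0:c1]=(gg<th)
        ks=cv2.findContours(bm,0,cv2.CHAIN_APPROX_NONE)[0]
        if not ks: continue
        k=max(ks,key=cv2.contourArea); M=cv2.moments(k)
        if M['m00']==0: continue
        print(" black",th,M['m00'],np.round([M['m10']/M['m00'],M['m01']/M['m00']],1),ray(c,[M['m10']/M['m00'],M['m01']/M['m00']],0.084).round(4), cv2.minAreaRect((ray(c,k[:,0],0.084)[:,:2]*1000).astype(np.float32)))
    hi=sub[(sub[:,2]>0.078)]; print(" hi",len(hi),hi.mean(0).round(4))
    r0,r1,c0,c1=sb
    q=P[r0:r1,c0:c1].reshape(-1,3); q=q[(q[:,2]>0.04)&(q[:,2]<.06)]; print(" scanner",np.median(q[:,2]),cv2.minAreaRect((q[:,:2]*1000).astype(np.float32)))
    z=cv2.resize(im[r0:r1,c0:c1,::-1],None,fx=6,fy=6,interpolation=cv2.INTER_CUBIC); cv2.imwrite(f"pics/scan_{n}.png",z)
E
python3 meas.py
```

```text
top gray [ 69. 111. 143. 148. 152. 162.]
 dock rect ((560.640380859375, -228.32794189453125), (208.31817626953125, 157.61514282226562), 19.3188419342041)
 black 75 138.0 [397.1 248.7] [[ 0.5575 -0.2251  0.084 ]] ((558.0879516601562, -225.12966918945312), (34.4964714050293, 40.06122589111328), 26.205934524536133)
 black 85 164.5 [397.1 248.7] [[ 0.5573 -0.2251  0.084 ]] ((558.6846313476562, -226.32211303710938), (36.968875885009766, 47.63775634765625), 26.201650619506836)
 black 95 185.0 [397.4 248.6] [[ 0.5576 -0.2261  0.084 ]] ((561.452880859375, -231.94320678710938), (39.42765426635742, 60.167388916015625), 26.19736671447754)
 hi 178 [ 0.5042 -0.1803  0.3903]
 scanner 0.04866910962447573 ((579.9356079101562, 193.36721801757812), (180.6696014404297, 181.1728057861328), 86.24239349365234)
scene gray [ 19.  70. 127. 142. 145. 163.]
 dock rect ((564.1617431640625, -231.6268310546875), (211.18557739257812, 159.55001831054688), 19.504413604736328)
 black 20 89.5 [229.1 267.8] [[ 0.5773 -0.2302  0.084 ]] ((570.5936889648438, -231.8162841796875), (45.14846420288086, 32.251224517822266), 22.13897132873535)
 black 30 179.0 [227.6 266.2] [[ 0.571  -0.2321  0.084 ]] ((571.0999145507812, -232.7833251953125), (47.654109954833984, 31.167142868041992), 18.127826690673828)
 black 45 189.5 [227.4 266.3] [[ 0.5713 -0.2326  0.084 ]] ((570.853759765625, -232.86392211914062), (48.44178009033203, 31.167142868041992), 18.127826690673828)
 hi 331 [ 0.7468 -0.233   0.222 ]
 scanner 0.048079764806379745 ((581.5004272460938, 189.76071166992188), (181.9664764404297, 184.4954071044922), 86.80203247070312)
```

```bash
python3 - <<'E'
from h import *
for n,(r0,r1,c0,c1),f in(("top",(225,280,370,425),12),("scene",(250,305,205,260),12)):
    c=dict(np.load(n+"0.npz")); im=c["pixels"][r0:r1,c0:c1,::-1]
    z=cv2.resize(im,None,fx=f,fy=f,interpolation=cv2.INTER_LANCZOS4)[:600]
    z=(255*(z/255.)**0.45).astype(np.uint8)
    for i in range(0,55,5):
        cv2.putText(z,str(c0+i),(i*f,10),0,.35,(0,0,255)); cv2.putText(z,str(r0+i),(0,i*f+4),0,.35,(0,0,255))
        cv2.line(z,(i*f+6,12),(i*f+6,18),(0,0,255)); cv2.line(z,(24,i*f+6),(30,i*f+6),(0,0,255))
    cv2.imwrite(f"pics/hz_{n}.png",z)
    print(n,"cam",-c["extrinsics"][:3,:3].T@c["extrinsics"][:3,3])
E
```

```text
top cam [0.28950067 0.00555084 1.55724668]
scene cam [ 1.3277606  -0.30871082  0.99586162]
```

View pics/hz_top.png

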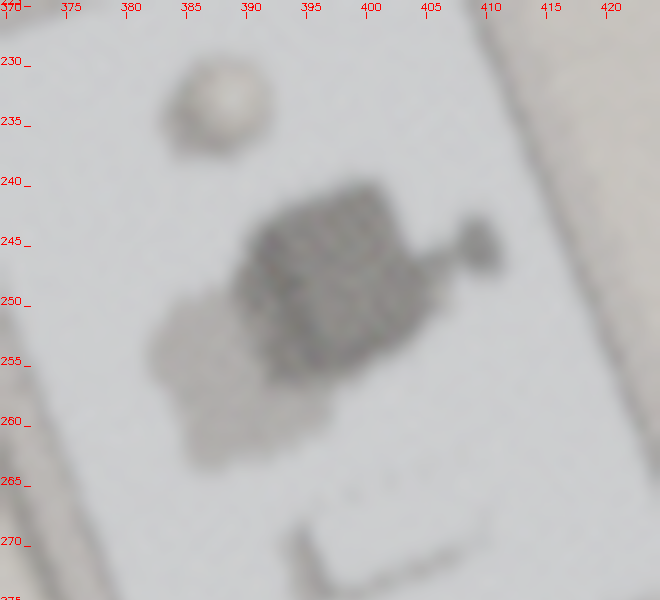

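View pics/hz_scene.png

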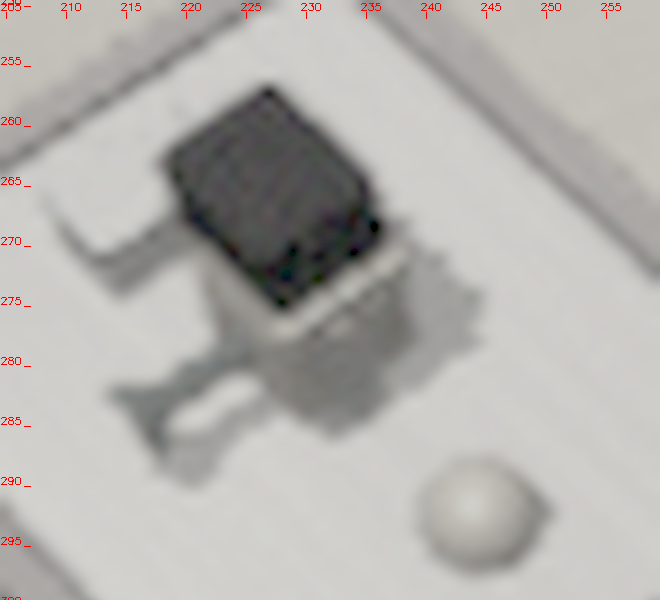

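View pics/scan_top.png

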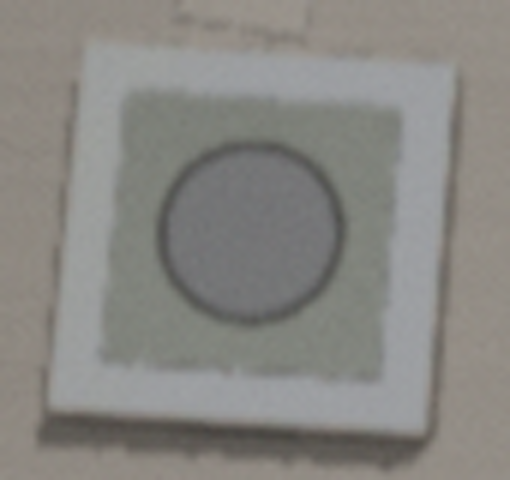

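View pics/scan_scene.png

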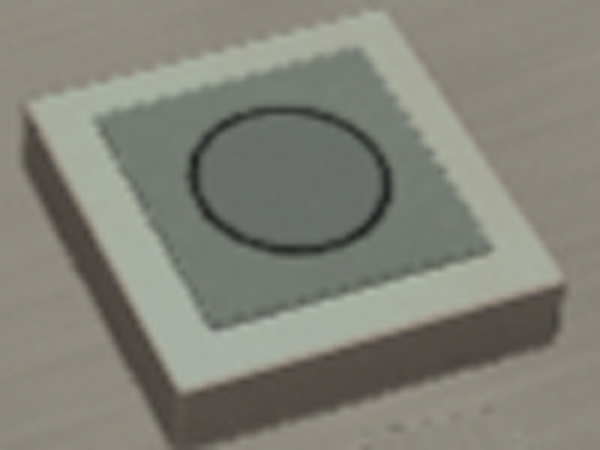

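```bash
python3 - <<'E'
from h import *
T=dict(np.load("top0.npz"));S=dict(np.load("scene0.npz"))
def tri(a,b):
    P=[c["intrinsics"]@c["extrinsics"][:3] for c in(T,S)]
    X=cv2.triangulatePoints(P[0],P[1],np.array(a,float),np.array(b,float)); return (X[:3]/X[3]).ravel().round(4)
for nm,a,b,z in(("window",(246.4,243.4),(387.9,224.6),.05),("top",(399.3,246.4),(226.9,264.1),.084),("head",(409.5,245.2),(216.4,283.8),.038),("ball",(388.5,232.8),(244.1,292.6),.0208)):
    print(nm,tri(a,b),ray(T,a,z).round(4),ray(S,b,z).round(4))
# tray/dock edges via line fits on bright mask
for c,(r0,r1,c0,c1),th in((T,(200,305,345,445),155),(S,(235,335,175,290),151)):
    g=cv2.GaussianBlur(c["pixels"].max(2),(3,3),0)[r0:r1,c0:c1]
    for t in(th,th+4):
        m=(g>t).astype(np.uint8); m=cv2.morphologyEx(m,cv2.MORPH_CLOSE,np.ones((5,5)))
        k=max(cv2.findContours(m,0,cv2.CHAIN_APPROX_NONE)[0],key=cv2.contourArea)[:,0]+[c0,r0]
        print("tray",cv2.minAreaRect((ray(c,k,.012)[:,:2]*1000).astype(np.float32)))
E
```

```text
window [0.5808 0.1927 0.0498] [[0.5811 0.1934 0.05  ]] [[0.5808 0.1917 0.05  ]]
top [ 0.5639 -0.2316  0.0833] [[ 0.5637 -0.2314  0.084 ]] [[ 0.5644 -0.2318  0.084 ]]
head [ 0.5753 -0.2678  0.0396] [[ 0.5756 -0.2679  0.038 ]] [[ 0.5739 -0.2681  0.038 ]]
ball [ 0.6149 -0.2126  0.0228] [[ 0.6156 -0.2118  0.0208]] [[ 0.613  -0.2137  0.0208]]
tray ((562.6942138671875, -229.14259338378906), (172.28936767578125, 121.94627380371094), 19.42506217956543)
tray ((563.1001586914062, -229.18849182128906), (168.40264892578125, 119.24991607666016), 19.231061935424805)
tray ((561.548583984375, -231.203369140625), (173.61892700195312, 124.92062377929688), 19.26471710205078)
tray ((562.089599609375, -231.25570678710938), (171.53399658203125, 123.32162475585938), 19.300840377807617)
```

```bash
cat > plan.py <<'E'
import sys,numpy as np
from scipy.spatial.transform import Rotation as R
from workcell import readout
def show(target,yaw=0.337,flip=1):
    o=readout.get_obs(); r=R.from_quat(o["ee_rot"]); p=np.array(o["position"])
    z=flip*np.array([-np.sin(yaw),np.cos(yaw),0]); x=np.array([0,0,-1.]); y=np.cross(z,x)
    g=R.from_matrix(np.c_[x,y,z])
    print("t",round(float(o["clock"]),2),"p",p.round(4),"axes",r.as_matrix().round(3).tolist(),"grip",round(float(o["grip_width"]),3),"F",np.round(o["ft_force"],1),"q",np.round(o["joint_pos"],2))
    print("turn deg",(r.inv()*g).as_rotvec(degrees=True).round(2),"shift mm",(r.inv().apply(np.array(target)-p)*1000).round(1))
E
cat > hy.py <<'E'
import numpy as np
H=np.array([.5635,-.231]);yaw=.337
ex=np.array([np.cos(yaw),np.sin(yaw)]);ey=np.array([-np.sin(yaw),np.cos(yaw)])
def at(a,b,z): return [*(H+a*ex+b*ey),z]
E
python3 - <<'E'
from plan import *; from hy import *
show(at(0,-.011,.20)); show(at(0,-.011,.20),flip=-1)
E
```

```text
t 0.1 p [0.2217 0.584  0.2306] axes [[-0.0, -0.935, 0.355], [-0.001, 0.355, 0.935], [-1.0, -0.0, -0.001]] grip 1.0 F [-0.1 -0.8 -0.6] q [-1.23  0.33 -0.06  1.46  0.02  1.35 -0.09]
turn deg [-4.009e+01 -7.000e-02 -2.000e-02] shift mm [  31.4 -615.9 -649. ]
t 0.1 p [0.2217 0.584  0.2306] axes [[-0.0, -0.935, 0.355], [-0.001, 0.355, 0.935], [-1.0, -0.0, -0.001]] grip 1.0 F [-0.1 -0.8 -0.6] q [-1.23  0.33 -0.06  1.46  0.02  1.35 -0.09]
turn deg [ 1.3991e+02 -3.0000e-02  9.0000e-02] shift mm [  31.4 -615.9 -649. ]
```

```bash
python3 -m inch '[[[8,0,0],[2,-38,-40],0],[[17,0,0],[4,-77,-81],0],[[26,0,0],[6,-115,-122],0],[[35,0,0],[8,-154,-162],0],[[44,0,0],[10,-192,-203],0],[[52,0,0],[12,-231,-243],0],[[61,0,0],[14,-270,-284],0],[[70,0,0],[16,-308,-324],0],[[70,0,0],[16,-308,-324],0]]' 20
python3 - <<'E'
from plan import *; from hy import *
show(at(0,-.011,.20),flip=-1)
E
```

```text
clock: 1.23
position: [0.3958, 0.1679, 0.2149]
ee_rot: [0.007, 0.707, -0.008, 0.707]
ft_force: [-2.0, 0.6, -0.4]
grip_width: 0.997
t 1.23 p [0.3958 0.1679 0.2149] axes [[-0.001, 0.022, 1.0], [-0.001, 1.0, -0.022], [-1.0, -0.001, -0.001]] grip 0.997 F [-2.   0.6 -0.4] q [-0.83 -0.11  0.31  1.98  0.04  1.27 -0.56]
turn deg [6.94e+01 2.00e-02 9.00e-02] shift mm [  15.4 -405.4  180.5]
```

```bash
python3 -m inch '[[[9,0,0],[2,-51,23],0],[[18,0,0],[4,-101,45],0],[[27,0,0],[6,-152,68],0],[[36,0,0],[8,-203,90],0],[[45,0,0],[10,-253,113],0],[[54,0,0],[12,-304,135],0],[[62,0,0],[14,-355,158],0],[[69.4,0,0],[15,-405,180],0],[[69.4,0,0],[15,-405,180],0],[[69.4,0,0],[15,-405,180],0]]'
python3 - <<'E'
from plan import *; from hy import *
show(at(0,-.011,.20),flip=-1);show(at(0,-.011,.022),flip=-1)
E
```

```text
clock: 2.48
position: [0.5667, -0.24, 0.1997]
ee_rot: [0.408, 0.577, -0.409, 0.577]
ft_force: [0.2, 0.4, 1.1]
grip_width: 0.998
t 2.48 p [ 0.5667 -0.24    0.1997] axes [[-0.002, 0.943, 0.332], [-0.001, 0.332, -0.943], [-1.0, -0.002, 0.0]] grip 0.998 F [0.2 0.4 1.1] q [-0.27  0.4   0.77  1.57 -0.29  1.29 -0.69]
turn deg [0.1  0.01 0.11] shift mm [-0.3 -0.1  1.4]
t 2.48 p [ 0.5667 -0.24    0.1997] axes [[-0.002, 0.943, 0.332], [-0.001, 0.332, -0.943], [-1.0, -0.002, 0.0]] grip 0.998 F [0.2 0.4 1.1] q [-0.27  0.4   0.77  1.57 -0.29  1.29 -0.69]
turn deg [0.1  0.01 0.11] shift mm [177.7   0.3   1.4]
```

```bash
python3 -m inch '[[[0,0,0],[30,0,4],0],[[0,0,0],[65,0,4],0],[[0,0,0],[90,0,4],0],[[0,0,0],[90,0,4],0]]'
python3 - <<'E'
from plan import *; from hy import *; from h import *; from workcell import camera
show(at(0,-.014,.024),flip=-1)
for n,(r0,r1,c0,c1) in(("top",(200,300,350,450)),("scene",(190,310,170,300))):
    c=camera(n); cv2.imwrite(f"pics/a_{n}.png",cv2.resize(c["pixels"][r0:r1,c0:c1,::-1],None,fx=5,fy=5,interpolation=2))
E
```

```text
clock: 2.98
position: [0.5673, -0.2412, 0.1084]
ee_rot: [0.407, 0.579, -0.408, 0.576]
ft_force: [-0.0, -0.1, -0.1]
grip_width: 1.001
t 2.98 p [ 0.5673 -0.2412  0.1084] axes [[-0.004, 0.942, 0.335], [0.001, 0.335, -0.942], [-1.0, -0.004, -0.003]] grip 1.001 F [-0.  -0.1 -0.1] q [-0.23  0.49  0.73  1.66 -0.36  1.13 -0.63]
turn deg [ 0.28 -0.15  0.2 ] shift mm [84.4  0.1  3.3]
```

View pics/a_scene.png

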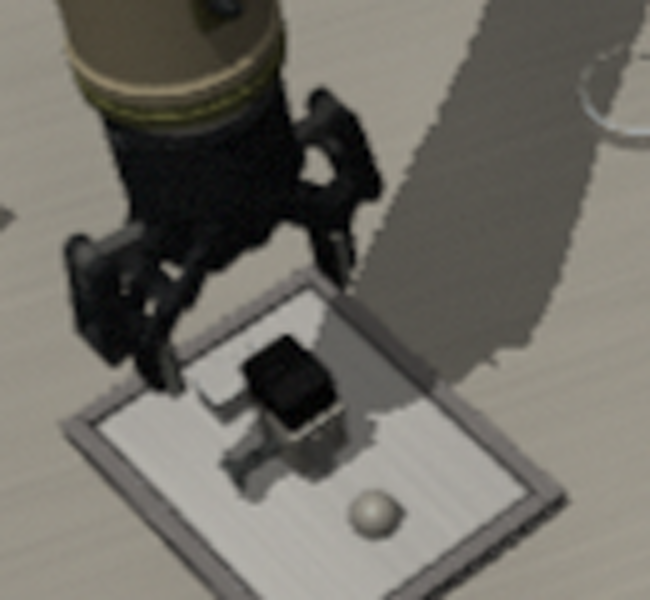

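View pics/a_top.png

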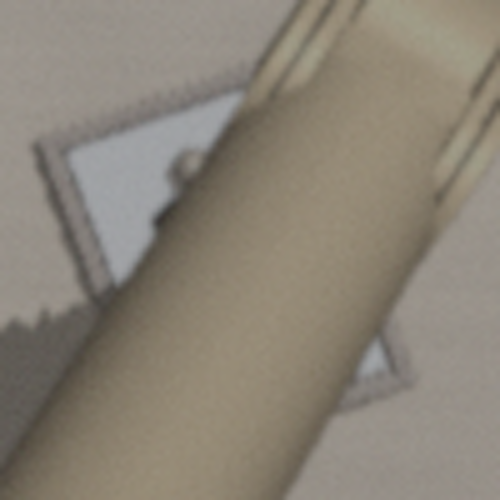

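The scene view shows the open fingers at zoomed (160,370) and (340,280), either side of the handle and pin. I'll go down.

```bash
python3 -m inch '[[[0,0,0],[20,0,3],0],[[0,0,0],[45,0,3.5],0],[[0,0,0],[60,0,3.5],0],[[0,0,0],[60,0,3.5],0]]'
python3 -m inch '[[[0,0,0],[10,0,0],0],[[0,0,0],[20,0,0],0],[[0,0,0],[24,0,0],0],[[0,0,0],[24,0,0],0]]'
python3 - <<'E'
from plan import *; from hy import *; from h import *; from workcell import camera
show(at(0,-.014,.024),flip=-1)
for n,(r0,r1,c0,c1) in(("scene",(190,310,170,300)),):
    c=camera(n); cv2.imwrite(f"pics/b_{n}.png",cv2.resize(c["pixels"][r0:r1,c0:c1,::-1],None,fx=5,fy=5,interpolation=2))
E
```

```text
clock: 3.58
position: [0.5691, -0.2458, 0.0499]
ee_rot: [0.408, 0.578, -0.408, 0.577]
ft_force: [0.1, 0.3, -0.0]
grip_width: 1.002
clock: 4.08
position: [0.5689, -0.2458, 0.0256]
ee_rot: [0.407, 0.578, -0.408, 0.577]
ft_force: [-0.1, -0.4, 0.4]
grip_width: 0.998
t 4.08 p [ 0.5689 -0.2458  0.0256] axes [[-0.003, 0.942, 0.334], [0.0, 0.334, -0.942], [-1.0, -0.002, -0.001]] grip 0.998 F [-0.1 -0.4  0.4] q [-0.18  0.6   0.67  1.71 -0.43  0.99 -0.58]
turn deg [ 0.22 -0.06  0.14] shift mm [ 1.6 -0.2 -1.7]
```

View pics/b_scene.png

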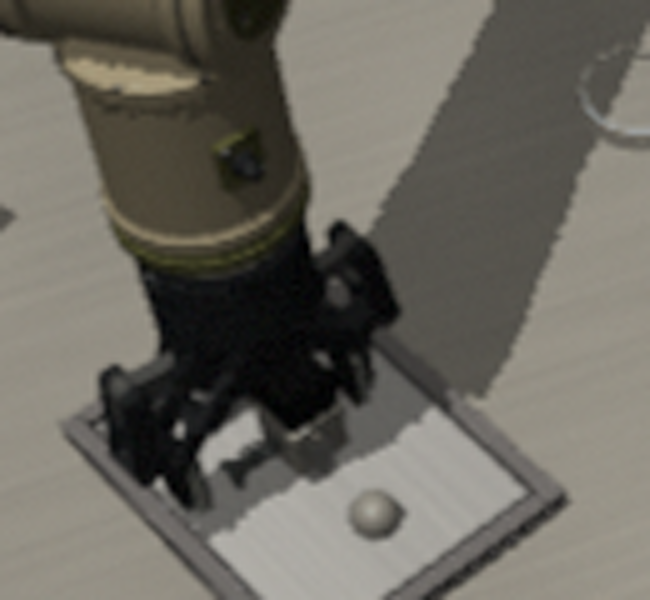

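```bash
python3 -m inch '[[[0,0,0],[1,0,-5],0],[[0,0,0],[1,0,-10],0],[[0,0,0],[1,0,-14],0],[[0,0,0],[1,0,-14],0.15],[[0,0,0],[1,0,-14],0.3],[[0,0,0],[1,0,-14],0.4],[[0,0,0],[1,0,-14],0.45]]' 20
python3 - <<'E'
from plan import *; from hy import *; from h import *; from workcell import camera
show(at(0,-.0015,.024),flip=-1)
for n,(r0,r1,c0,c1) in(("scene",(230,310,190,270)),):
    c=camera(n); z=cv2.resize(c["pixels"][r0:r1,c0:c1,::-1],None,fx=7,fy=7,interpolation=2); cv2.imwrite(f"pics/c_{n}.png",(255*(z/255.)**.6).astype(np.uint8))
E
```

```text
clock: 5.0
position: [0.5645, -0.233, 0.025]
ee_rot: [0.408, 0.578, -0.409, 0.577]
ft_force: [1.5, -1.8, 1.9]
grip_width: 0.551
t 5.0 p [ 0.5645 -0.233   0.025 ] axes [[-0.002, 0.943, 0.334], [-0.0, 0.334, -0.943], [-1.0, -0.002, -0.0]] grip 0.551 F [ 1.5 -1.8  1.9] q [-0.21  0.58  0.68  1.73 -0.43  0.98 -0.6 ]
turn deg [ 0.2  -0.03  0.11] shift mm [ 1.  -0.3 -0.7]
```

View pics/c_scene.png

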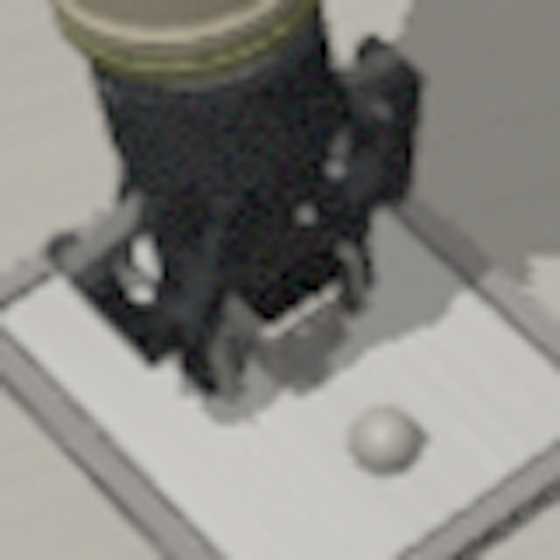

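The -y finger is pushing the pin with about 2 N, as specified. I'll keep closing.

```bash
python3 -m inch '[[[0,0,0],[0,0,0],0.5],[[0,0,0],[0,0,0],0.54],[[0,0,0],[0,0,0],0.58],[[0,0,0],[0,0,0],0.62],[[0,0,0],[0,0,0],0.65],[[0,0,0],[0,0,0],0.65]]' 20
python3 - <<'E'
from plan import *; from hy import *; from h import *; from workcell import camera
show(at(0,-.0015,.024),flip=-1)
for n,(r0,r1,c0,c1) in(("scene",(230,310,190,270)),):
    c=camera(n); z=cv2.resize(c["pixels"][r0:r1,c0:c1,::-1],None,fx=7,fy=7,interpolation=2); cv2.imwrite(f"pics/d_{n}.png",(255*(z/255.)**.6).astype(np.uint8))
E
```

```text
clock: 5.8
position: [0.5644, -0.2327, 0.0251]
ee_rot: [0.408, 0.578, -0.408, 0.577]
ft_force: [-0.6, 0.2, 5.4]
grip_width: 0.415
t 5.8 p [ 0.5644 -0.2327  0.0251] axes [[-0.002, 0.943, 0.334], [0.0, 0.334, -0.943], [-1.0, -0.002, -0.001]] grip 0.415 F [-0.6  0.2  5.4] q [-0.21  0.58  0.68  1.73 -0.43  0.98 -0.6 ]
turn deg [ 0.21 -0.06  0.12] shift mm [ 1.1 -0.3 -0.4]
```

View pics/d_scene.png

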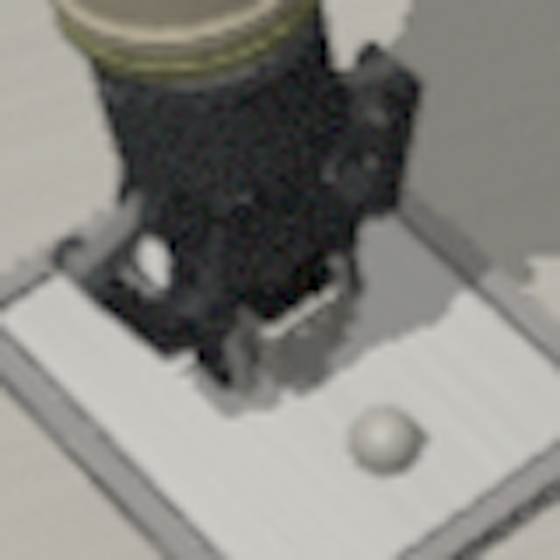

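```bash
python3 -m inch '[[[0,0,0],[0,0,0],0.65],[[0,0,0],[0,0,0],0.65],[[0,0,0],[0,0,0],0.3],[[0,0,0],[0,0,0],0.3],[[0,0,0],[0,0,0],0.3]]' 20
python3 - <<'E'
from plan import *; from hy import *; from h import *; from workcell import camera
show(at(0,-.0005,.047),flip=-1)
for n,(r0,r1,c0,c1) in(("scene",(230,310,190,270)),):
    c=camera(n); z=cv2.resize(c["pixels"][r0:r1,c0:c1,::-1],None,fx=7,fy=7,interpolation=2); cv2.imwrite(f"pics/e_{n}.png",(255*(z/255.)**.6).astype(np.uint8))
E
```

```text
clock: 6.48
position: [0.5643, -0.2325, 0.0248]
ee_rot: [0.408, 0.578, -0.408, 0.577]
ft_force: [-0.1, 0.2, -0.4]
grip_width: 0.703
t 6.47 p [ 0.5643 -0.2325  0.0248] axes [[-0.003, 0.942, 0.334], [0.0, 0.334, -0.942], [-1.0, -0.002, -0.001]] grip 0.703 F [-0.1  0.2 -0.4] q [-0.21  0.58  0.68  1.73 -0.43  0.98 -0.6 ]
turn deg [ 0.22 -0.07  0.14] shift mm [-22.2  -0.3  -1.2]
```

View pics/e_scene.png

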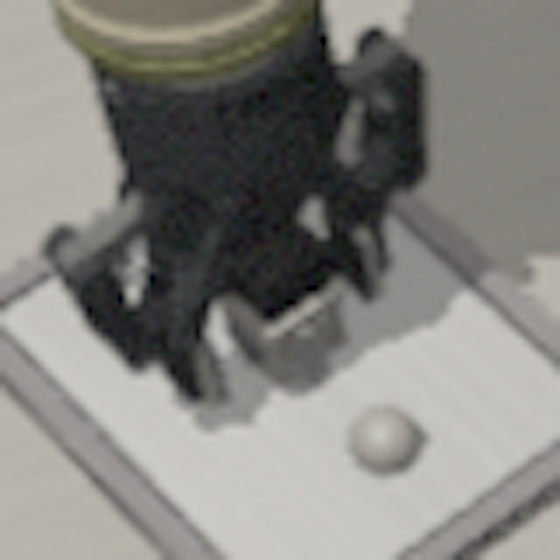

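The pin head now sits against the fork at about zoomed (235,310), and the squeeze stopped at 35 mm where about 36 mm was expected, so the pin is home. Next I'll rise and grip the handle block.

```bash
python3 -m inch '[[[0,0,0],[-10,0,-1],0.3],[[0,0,0],[-22,0,-1],0.3],[[0,0,0],[-22,0,-1],0.3],[[0,0,0],[-22,0,-1],0.5],[[0,0,0],[-22,0,-1],0.6],[[0,0,0],[-22,0,-1],0.66],[[0,0,0],[-22,0,-1],0.8],[[0,0,0],[-22,0,-1],0.9],[[0,0,0],[-22,0,-1],0.9]]' 60
python3 - <<'E'
from plan import *; from hy import *; from h import *; from workcell import camera
show(at(0,-.0005,.047),flip=-1)
for n,(r0,r1,c0,c1) in(("scene",(230,310,190,270)),):
    c=camera(n); z=cv2.resize(c["pixels"][r0:r1,c0:c1,::-1],None,fx=7,fy=7,interpolation=2); cv2.imwrite(f"pics/f_{n}.png",(255*(z/255.)**.6).astype(np.uint8))
E
```

```text
clock: 7.65
position: [0.5638, -0.2313, 0.0467]
ee_rot: [0.408, 0.579, -0.408, 0.576]
ft_force: [-3.0, 2.8, 1.6]
grip_width: 0.345
t 7.65 p [ 0.5638 -0.2313  0.0467] axes [[-0.003, 0.942, 0.334], [0.001, 0.334, -0.942], [-1.0, -0.003, -0.002]] grip 0.345 F [-3.   2.8  1.6] q [-0.22  0.55  0.69  1.72 -0.4   1.02 -0.61]
turn deg [ 0.22 -0.11  0.16] shift mm [-0.3 -0.2  0.1]
```

View pics/f_scene.png

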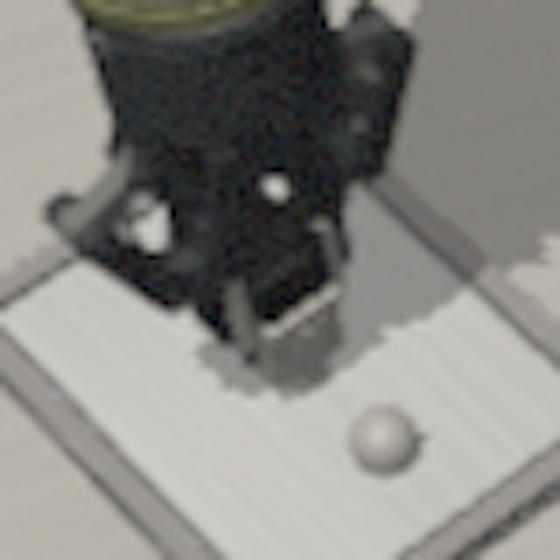

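Grip reads 29.3 mm on the 30 mm block. The same 0.7 mm offset makes the squeeze 36.0 mm, which confirms the pin is home. Now a gentle lift.

```bash
python3 -m inch '[[[0,0,0],[-2,0,0],0.9],[[0,0,0],[-5,0,0],0.9],[[0,0,0],[-9,0,0],0.9],[[0,0,0],[-15,0,0],0.9],[[0,0,0],[-22,0,0],0.9],[[0,0,0],[-30,0,0],0.9],[[0,0,0],[-38,0,0],0.9],[[0,0,0],[-44,0,0],0.9],[[0,0,0],[-47,0,0],0.9],[[0,0,0],[-48,0,0],0.9]]' 60
python3 - <<'E'
from plan import *; from hy import *; from h import *; from workcell import camera
show(at(0,-.0005,.19),flip=-1)
for n,(r0,r1,c0,c1) in(("scene",(220,320,170,290)),):
    c=camera(n); z=cv2.resize(c["pixels"][r0:r1,c0:c1,::-1],None,fx=6,fy=6,interpolation=2); cv2.imwrite(f"pics/g_{n}.png",(255*(z/255.)**.6).astype(np.uint8))
E
```

```text
clock: 8.95
position: [0.5639, -0.2313, 0.0948]
ee_rot: [0.408, 0.579, -0.408, 0.576]
ft_force: [1.1, -0.1, -9.1]
grip_width: 0.347
t 8.95 p [ 0.5639 -0.2313  0.0948] axes [[-0.003, 0.942, 0.334], [0.001, 0.334, -0.942], [-1.0, -0.003, -0.002]] grip 0.347 F [ 1.1 -0.1 -9.1] q [-0.25  0.49  0.73  1.69 -0.36  1.1  -0.64]
turn deg [ 0.23 -0.11  0.15] shift mm [-95.2  -0.6  -0.1]
```

View pics/g_scene.png

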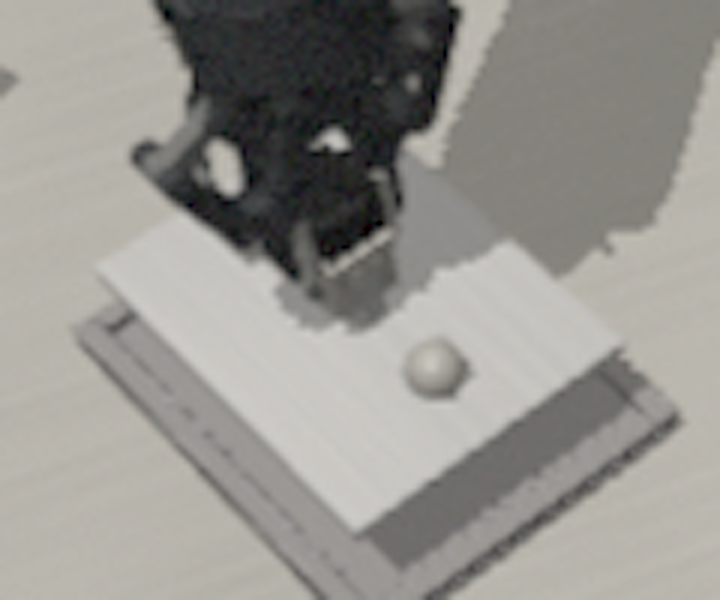

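The tray hangs clear of the dock with the ball still seated at zoomed (435,365), and the load is about 9 N. I'll keep lifting smoothly.

```bash
python3 -m inch '[[[0,0,0],[-2,0,0],0.9],[[0,0,0],[-7,0,0],0.9],[[0,0,0],[-16,0,0],0.9],[[0,0,0],[-29,0,0],0.9],[[0,0,0],[-44,0,0],0.9],[[0,0,0],[-60,0,0],0.9],[[0,0,0],[-76,0,0],0.9],[[0,0,0],[-90,0,0],0.9],[[0,0,0],[-100,0,0],0.9],[[0,0,0],[-104,0,0],0.9]]'
python3 -m inch '[[[0,0,0],[-1,0,0],0.9],[[0,0,0],[-1,0,0],0.9]]'
python3 - <<'E'
from plan import *; from hy import *; from h import *; from workcell import camera
W=np.array([.581,.1927]); show([*(W-.055*ex),.195],flip=-1)
for n,(r0,r1,c0,c1) in(("scene",(140,270,150,310)),):
    c=camera(n); z=cv2.resize(c["pixels"][r0:r1,c0:c1,::-1],None,fx=4.5,fy=4.5,interpolation=2); cv2.imwrite(f"pics/i_{n}.png",(255*(z/255.)**.6).astype(np.uint8))
E
```

```text
clock: 10.25
position: [0.5644, -0.2315, 0.1994]
ee_rot: [0.408, 0.579, -0.408, 0.577]
ft_force: [0.8, 0.8, -9.0]
grip_width: 0.345
clock: 10.5
position: [0.5642, -0.2314, 0.2]
ee_rot: [0.408, 0.579, -0.408, 0.576]
ft_force: [0.4, 0.4, -9.1]
grip_width: 0.345
t 10.5 p [ 0.5642 -0.2314  0.2   ] axes [[-0.003, 0.942, 0.334], [0.001, 0.334, -0.942], [-1.0, -0.003, -0.002]] grip 0.345 F [ 0.4  0.4 -9.1] q [-0.29  0.39  0.78  1.58 -0.28  1.29 -0.7 ]
turn deg [ 0.22 -0.12  0.16] shift mm [   5.5  102.6 -394.3]
```

View pics/i_scene.png

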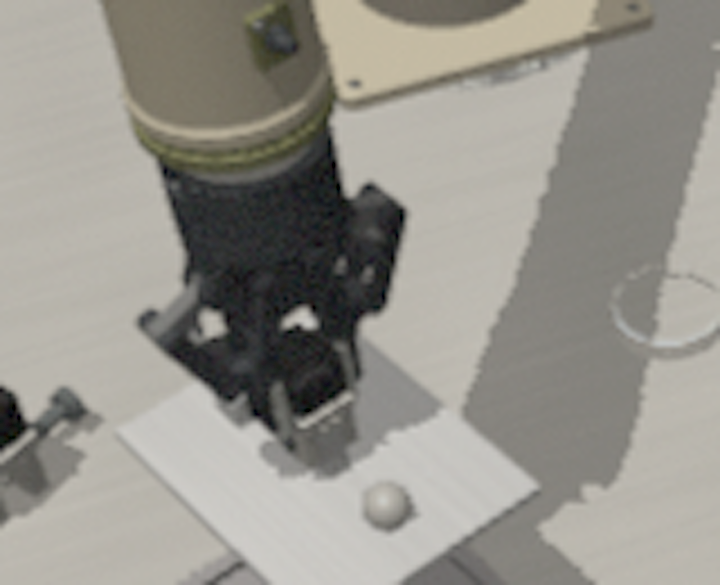

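The tray is at height, level, with the ball seated at zoomed (385,505). I'll carry it over in three ramped moves.

```bash
python3 -m inch '[[[0,0,0],[0,0,-1],0.9],[[0,0,0],[0,2,-8],0.9],[[0,0,0],[0,6,-22],0.9],[[0,0,0],[0,11,-43],0.9],[[0,0,0],[0,17,-66],0.9],[[0,0,0],[0,23,-88],0.9],[[0,0,0],[0,28,-109],0.9],[[0,0,0],[0,32,-124],0.9],[[0,0,0],[0,34,-130],0.9],[[0,0,0],[0,34,-131],0.9]]'
python3 -m inch '[[[0,0,0],[0,0,-1],0.9],[[0,0,0],[0,2,-8],0.9],[[0,0,0],[0,6,-22],0.9],[[0,0,0],[0,11,-43],0.9],[[0,0,0],[0,17,-66],0.9],[[0,0,0],[0,23,-88],0.9],[[0,0,0],[0,28,-109],0.9],[[0,0,0],[0,32,-124],0.9],[[0,0,0],[0,34,-130],0.9],[[0,0,0],[0,34,-131],0.9]]'
python3 - <<'E'
from plan import *; from hy import *; from h import *; from workcell import camera
W=np.array([.581,.1927]); show([*(W-.055*ex),.195],flip=-1)
c=camera("scene"); cv2.imwrite("pics/j.png",c["pixels"][:,:,::-1])
E
```

```text
clock: 11.8
position: [0.5525, -0.0965, 0.2001]
ee_rot: [0.407, 0.579, -0.408, 0.577]
ft_force: [0.4, 0.2, -8.7]
grip_width: 0.342
clock: 13.05
position: [0.5407, 0.0383, 0.2003]
ee_rot: [0.407, 0.579, -0.408, 0.577]
ft_force: [-0.0, -0.3, -8.6]
grip_width: 0.347
t 13.05 p [0.5407 0.0383 0.2003] axes [[-0.003, 0.942, 0.335], [0.001, 0.335, -0.942], [-1.0, -0.003, -0.002]] grip 0.347 F [-0.  -0.3 -8.6] q [-0.75  0.19  0.68  1.75 -0.13  1.25 -1.27]
turn deg [ 0.24 -0.09  0.16] shift mm [   5.4   34.6 -132.2]
```

View pics/j.png

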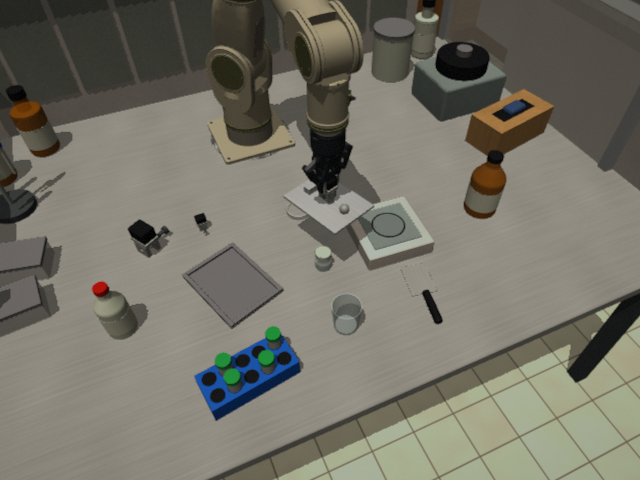

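The ball is seated at (345,209), the tray is level and the bystanders have not moved. Now the last leg.

```bash
python3 -m inch '[[[0,0,0],[0,0,-1],0.9],[[0,0,0],[0,2,-8],0.9],[[0,0,0],[1,6,-22],0.9],[[0,0,0],[2,11,-43],0.9],[[0,0,0],[3,17,-66],0.9],[[0,0,0],[3,23,-88],0.9],[[0,0,0],[4,28,-109],0.9],[[0,0,0],[5,32,-124],0.9],[[0,0,0],[5,34,-131],0.9],[[0,0,0],[5,35,-132],0.9]]'
python3 -m inch '[[[0,0,0],[0,0,0],0.9],[[0,0,0],[0,0,0],0.9],[[0,0,0],[0,0,0],0.9],[[0,0,0],[0,0,0],0.9]]'
python3 - <<'E'
from plan import *; from hy import *; from h import *; from workcell import camera
W=np.array([.581,.1927]); show([*(W-.055*ex),.195],flip=-1)
for n in("scene","top"):
    c=camera(n); np.savez(n+"1.npz",**c); 
    z=c["pixels"][130:280,300:460,::-1] if n=="scene" else c["pixels"][180:310,180:340,::-1]
    cv2.imwrite(f"pics/k_{n}.png",cv2.resize(z,None,fx=4,fy=4,interpolation=2))
E
```

```text
clock: 14.35
position: [0.5297, 0.174, 0.1954]
ee_rot: [0.407, 0.578, -0.409, 0.577]
ft_force: [0.3, -0.8, -8.3]
grip_width: 0.343
clock: 14.85
position: [0.5296, 0.1738, 0.1954]
ee_rot: [0.407, 0.578, -0.409, 0.576]
ft_force: [-0.3, -0.6, -8.4]
grip_width: 0.344
t 14.85 p [0.5296 0.1738 0.1954] axes [[-0.003, 0.943, 0.334], [0.0, 0.334, -0.943], [-1.0, -0.003, -0.001]] grip 0.344 F [-0.3 -0.6 -8.4] q [-0.91  0.22  0.59  1.72 -0.13  1.24 -1.52]
turn deg [ 0.2  -0.07  0.17] shift mm [ 0.4 -0.3 -0.8]
```

View pics/k_scene.png

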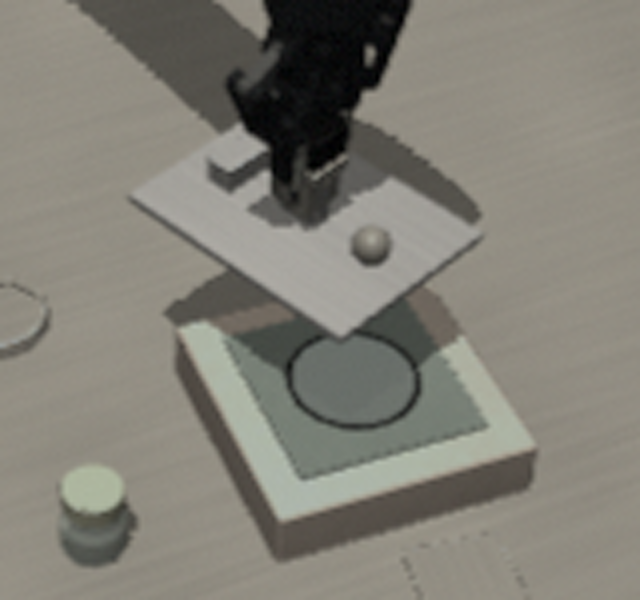

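View pics/k_top.png

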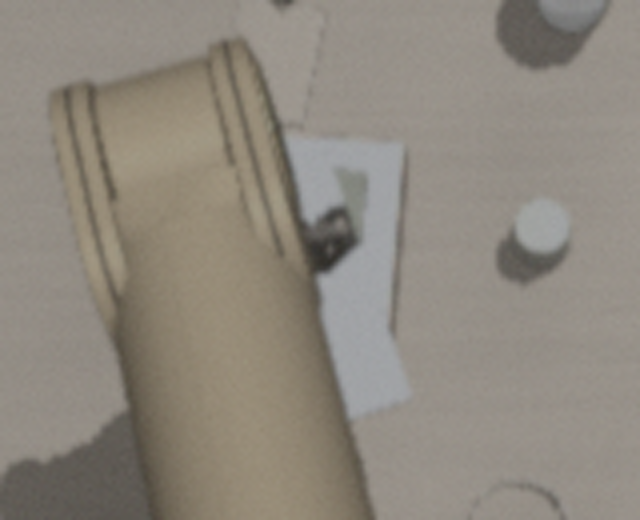

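```bash
python3 - <<'E'
from h import *
c=dict(np.load("scene1.npz"))
print(ray(c,[392.1,190.9],.168), proj(c,[.581,.1927,.168]))
P=cloud(c); m=np.zeros((480,640),np.uint8)
# lower strip of plate, zoomed polygon
poly=(np.array([[150,196],[240,215],[340,300],[450,235],[400,200],[395,255],[370,275],[340,265],[240,222]])/4+[300,130]).astype(np.int32)
cv2.fillPoly(m,[poly],1); q=P[m>0]; q=q[(q[:,2]>.13)&(q[:,2]<.19)]
A=np.c_[q[:,:2]-q[:,:2].mean(0),np.ones(len(q))]; s=np.linalg.lstsq(A,q[:,2],rcond=None)[0]
print(len(q),q.mean(0),"slope",s, "resid",np.std(q[:,2]-A@s))
E
```

```text
[[0.57959806 0.19218388 0.168     ]] [[392.56823467 191.20140633]]
370 [0.56709358 0.18157104 0.15915609] slope [0.02594701 0.00596211 0.15915609] resid 0.0015551992472245322
```

The ball is within about 1.5 mm of the window centre, the underside is about 103 mm above the glass and the tilt is about 0.03 rad. Handing in.

```bash
python3 -c "
from workcell import manip,readout
print(manip.hand_in()); o=readout.get_obs(); print(o['clock'],o['position'],o['grip_width'],o['ft_force'])"
```

```text
the job is handed in; nothing more can be done
None
the job is handed in; nothing more can be done
```

I pushed the pin home, carried the tray level to the scanner by its handle, and handed the job in at about 15 s of the 70 s. It finished held in the air over the window; `manip.hand_in()` reports no verdict, so I don't have the judged result.

- **Pin:** I squeezed it home between the fingers at 20 N, so there was little net push on the tray. The squeeze stopped at 35.3 mm. The gripper reads about 0.7 mm low (29.3 mm on the 30 mm handle block), so the true width is about 36.0 mm, which is fully home. The picture showed the pin head against the fork.
- **Hold:** I gripped the handle at 60 N and lifted; the load was steady at about 8.5–9 N.
- **Final position:** the ball was seated in its pocket, about 1.5 mm from the window centre. The tray's underside was about 103 mm above the glass, and its tilt was about 0.03 rad.
- **Weaker checks:** the final ball position comes from the scene camera alone, because the arm hid the ball from the top camera. I looked at the bystanders by eye on the way, but did not measure them; I saw none moved.

No check failed or disagreed beyond about 2 mm. The readings I tried to take after handing in were refused, so there is none from the final second.

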